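# Put the round seal away in the labelled compartment of the desk carousel

### The arm

A 7-joint arm with a two-finger parallel gripper is mounted at the origin on the work surface. World frame = base frame: x ahead of the robot, y to its left, z up, the work surface at z = 0. Lengths are in m, angles in rad, forces in N, time in s.
With the tool pointing down it reaches from about 0.425 to 0.875 m from the base axis. Payload 4.7 kg.
Tool frame: the origin (TCP) lies at the very end of the fingers, on their centre line; the grasp point (between the pads) lies 19 mm behind it (grip_point_offset is the distance from the TCP to the grasp point, in m); x points along the fingers, z is the direction in which the jaws open and shut, and the axes are right-handed (so a half turn about x gives the same grasp; the last joint's range is limited). The gripper opens to 87 mm and grips with 3 to 60 N. Pads are 19 mm wide; open, the fingers measure 117 mm over their backs; the gripper's body (75 mm by 190 mm) begins 51 mm behind the grasp point.
Start: joints at [0.014, 0.321, -0.07, 1.45, 0.023, 1.371, -0.057], TCP at [0.65, -0, 0.223] pointing down, gripper open.
Joint ranges: [-2.86, 2.86], [-0.3, 2.09], [-1.38, 1.24], [0.06, 2.45], [-1.56, 4.7], [0.09, 2.05], [-2.69, 2.69]. Speed limits (rad/s): [2.57, 2.57, 3.14, 3.14, 3.14, 3.14, 3.14].

### API

Orientations are given as a rotation vector (axis times angle).
In Python, from bench import get_state, get_image, calibration, close_job, grip_point_offset gives the robot as it stands.
- The arm moves only by the tool play_rows, never from a script. Its argument "targets" is a list of rows, each an object with "claw": the closure, from 0 (fully open) to 1 (shut); "linear": the shift along the tool's x, y, z as a fraction of full scale, a list of three; "rotation": the turn, a rotation vector about the tool's x, y, z as a fraction of full scale, a list of three. In form: [{"claw": claw, "linear": [x, y, z], "rotation": [wx, wy, wz]}, ...]. A call has 1 to 10 rows; each row shifts and turns the pose as measured when the row begins, along the tool's axes as they then stand; what a row does not reach is not made up. Full scale, the value 1, is 2.5 cm for a shift and 90 degrees for a turn. A row lasts 1/12 s, in which the tool goes at most 41.7 mm and 7.16 degrees, less where a joint would pass 70% of its speed; a pose out of reach is approached as far as the arm can. A call with a number of a shift or a turn outside -1 to 1 is refused whole. A call with a gripper value outside its range is refused whole. The fingers move at their own pace and stop on an object; "newtons" is the grip in N (left out, the last holds). Time passes only in rows, so rows that do not move let the fingers close. It gives the time, the measured TCP pose, the force and the opening at its end, in the units of the state.
- get_state(): the state, without advancing time (a new reading comes with each control period).
- get_image(name): name is "scene" or "side" or "wrist"; returns the picture (420x560x3 uint8, blue, green, red); there is no depth.
- calibration(name): a dict with "fx", "fy", "cx", "cy" (pixels), "dist_coeffs" ([k1, k2, p1, p2, k3] as OpenCV has them; the pictures are not rectified), "rvec" (rotation vector, rad) and "tvec" (3), from world to camera coordinates, as OpenCV has them; the wrist camera has in their place "hand_eye" (4x4, takes a point from camera to tool coordinates, whose origin is the TCP and whose axes are the tool frame's). Camera axes: x right, y down, z forward; pixel columns grow to the right and rows downward; lengths in m; the calibration is good to about 2 mm. A picture is of the moment at which its call begins: read the wrist's pose just before it. calibration takes no time and is no camera call.
- close_job(): hands the job in, once; it reports no verdict.
The state is a dict: "time": time; "joint_positions": joint angles; "qd": joint speeds; "joint_torque": joint torques, N m; "position": TCP position; "tool_rot": TCP orientation; "ft_force": force on the tool from outside, world axes, zero at the start; "torque": the same for the moment, N m; "grip_width": opening from 0.0 (shut) to 1.0 (fully open).
Only numpy, scipy, OpenCV 4.12 (cv2) and the standard library are available. Lean on these libraries where they do the work, as an engineer would, in place of code of your own. Each camera call takes 0.05 s, during which the arm holds its last target. There are 200 camera calls.

### The job

Push the carousel's cover round by its fin until its opening lies squarely over the compartment with the label holder. Then lower the round wooden seal through the opening and leave it standing upright on that compartment's floor, not dropped in, with the opening still squarely over it. Leave everything else on the desk where it is.

Things in the scene. Friction and masses are not known exactly. Their poses are not given: they have to be found in the camera images.
- drum: round grey desk carousel, 240 mm across and 90 mm high with its cover, fixed to the desk; origin under its centre, z up. Inside are four equal quarter compartments, separated by 4 mm dividers; their floor is 8 mm above the desk, the wall 4 mm thick. Ribs outside the wall mark the dividers. The drum's +x axis points from its centre through the middle of the one compartment that has the label holder, which is empty; the other three hold small stationery
- drum_axis (a point): point on the cover's turning axis (vertical, at the drum's centre), 90 mm above the desk, level with the cover's top face (a low round boss there stands 3 mm higher)
- label (a point): middle of the label holder, a sloping dark metal plate 90 mm wide with a blank white card, sticking out 40 mm from the outside of the drum at the wanted compartment, 48 mm above the desk, 141 mm from the drum's axis; it stays below the cover's height
- bay (a point): middle of the floor of the wanted (labelled) compartment, 68 mm from the drum's axis and 8 mm above the desk; a standing cylinder of 48 mm radius about it would just fit between the walls, 45 mm through the cover's opening when that is lined up
- cover (a joint): angle of the white cover, a disc 244 mm across and 6 mm thick (top face 90 mm above the desk) that lies on the drum and turns about its centre, without end either way; radians, counter-clockwise from above; 0 (or any multiple of 2 pi) when the opening lies squarely over the labelled compartment. An 84 degree wedge of the disc is cut away, from the centre to the rim: that is the opening. It turns stiffly, needing about 2 N at the fin, and stays where it is left
- opening (a point): middle of the cover's opening, 68 mm from the axis, 90 mm above the desk; turns with the cover
- fin (a point): middle of the upright fin on the cover by which it is pushed round: a black radial plate 10 mm thick, from 60 to 112 mm from the axis, from 90 to 122 mm above the desk, on the side of the cover opposite to the opening; turns with the cover
- seal_center (a point): centre of the round wooden seal (hand stamp), 35 mm above its underside; 70 mm high; round foot 44 mm across and 16 mm high, above it a round handle 30 mm across up to the top; about 0.12 kg; it stands upright on the desk at the start
- block_stamp: the other wooden hand stamp: oblong 90 x 40 mm foot, flat 64 x 20 mm grip, 75 mm high; a bystander, upright; origin under its foot
- mug: white ceramic mug, 76 mm wide, 90 mm high, handle on one side; a bystander; origin under its foot
- stapler: black stapler, 145 x 36 mm, 55 mm high; a bystander; origin under its middle
Not all that is in view belongs to the job. What is shaped like the part that bears seal_center but blue, grey or orange is not meant.

How it is judged:
On the way, in this order (a step that is already met when the one before it is completed fails the run):
1. the cover's opening is lined up over the labelled compartment and the cover is at rest (horizontal distance between opening and bay below 0.012 m and velocity of joint cover between -0.1 and 0.1 rad/s), for 0.2 s.
2. the seal is down inside the labelled compartment (horizontal distance between seal_center and bay below 0.045 m and z of seal_center in the frame of drum below 0.05 m), for 0.2 s.
At the end, for the whole second after the job is handed in: The opening's middle is within 12 mm (about 10 degrees) of straight above the labelled compartment's middle, the cover still; the seal stands at rest on that floor, upright within 0.15 rad, its centre within 45 mm of the compartment's middle and under 50 mm above the desk (all of step 1 and all of step 2 and angle between seal_center's own z axis and vertical below 0.15 rad and linear speed of seal below 0.02 m/s); the robot touches nothing.
It fails at once if another thing on the desk is pushed more than 30 mm away (distance of any of block_stamp, mug, stapler from where it was at the start of the episode above 0.03 m).
It fails at once if another thing on the desk is knocked over (angle between any of block_stamp, mug, stapler's own z axis and vertical above 0.5 rad).
It fails at once if the seal is dropped into the carousel rather than lowered (it falls faster than 0.7 m/s below the rim) (horizontal distance between seal_center and drum_axis below 0.12 m and z of seal_center in the frame of drum below 0.1 m and linear speed of seal above 0.7 m/s).
It also fails if it takes over 64 s, if anything falls off the work surface, if the arm or the gripper's body presses on something with over 40 N, if the wrist force passes 120 N, or if a joint passes its speed limit or range.

## Working session

There is one attempt and no reset: what is moved stays moved. The work goes in short steps, Python scripts to look and compute and a tool call to move; the robot and the scene stay as the last step left them, time stands still between calls to the robot, and variables do not carry over. Pictures are saved under pics/ and viewed, about 8 in all and at most 12, crops included, and the job is handed in when it is done.

Besides the shell and the picture viewer there is one more tool, called after "Emit:" by a JSON object that holds its "op" and its "data", one argument or row to a line. play_rows: Moves the arm, as the interface text tells. Shift numbers are shares of 2.5 cm and turn numbers shares of 90 degrees, none past 1 either way. Its arguments: {"type":"object","properties":{"targets":{"type":"array"},"newtons":{"type":"number"}},"required":["targets"]}

```bash
mkdir -p pics; ls; python3 - <<'E'
from bench import *
import cv2,numpy as np
s=get_state();print(s['time'],s['position'],s['tool_rot'],s['grip_width'],grip_point_offset)
a=get_image('scene');b=get_image('side');w=get_image('wrist')
for n,i in zip(['scene','side','wrist'],[a,b,w]): cv2.imwrite(f'pics/{n}0.png',i)
cv2.imwrite('pics/ab.png',np.vstack([a,b])[:, :] if 0 else cv2.resize(np.hstack([a,b]),(800,300)))
for n in ['scene','side','wrist']: print(n,calibration(n))
E
```

```text
pics
0.0 [ 6.49445389e-01 -2.67513903e-05  2.21433608e-01] [-9.69170163e-05  1.57272250e+00  1.29550334e-05] 0.9999027490137997 0.0187
scene {'fx': 423.29233645908334, 'fy': 423.29233645908334, 'cx': 280.24432618574986, 'cy': 215.26281071762466, 'dist_coeffs': array([-0.05885507,  0.        ,  0.        ,  0.        ,  0.        ]), 'rvec': array([ 0.88410378,  2.65359342, -0.90128756]), 'tvec': array([ 0.46215791, -0.22290606,  1.29440695])}
side {'fx': 379.4826256941743, 'fy': 379.4826256941743, 'cx': 280.3533699620631, 'cy': 209.89779177686424, 'dist_coeffs': array([-0.0289089,  0.       ,  0.       ,  0.       ,  0.       ]), 'rvec': array([ 2.20288214, -0.49251233,  0.23874305]), 'tvec': array([-0.53019915,  0.23683052,  0.6966888 ])}
wrist {'fx': 327.7450009563327, 'fy': 327.7450009563327, 'cx': 275.75181791133036, 'cy': 208.17171791602874, 'dist_coeffs': array([-0.03900863,  0.        ,  0.        ,  0.        ,  0.        ]), 'hand_eye': array([[-1.37342718e-03, -2.60507876e-01,  9.65470745e-01,
        -1.62965904e-01],
       [ 6.49975427e-04, -9.65471684e-01, -2.60507205e-01,
         7.16247804e-02],
       [ 9.99998846e-01,  2.69744583e-04,  1.49532877e-03,
         5.79614796e-04],
       [ 0.00000000e+00,  0.00000000e+00,  0.00000000e+00,
         1.00000000e+00]])}
```

View pics/scene0.png

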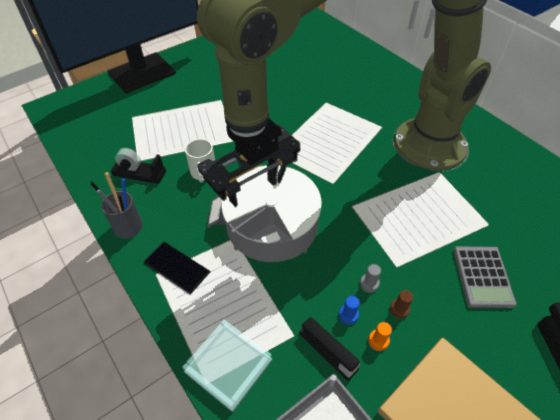

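View pics/side0.png

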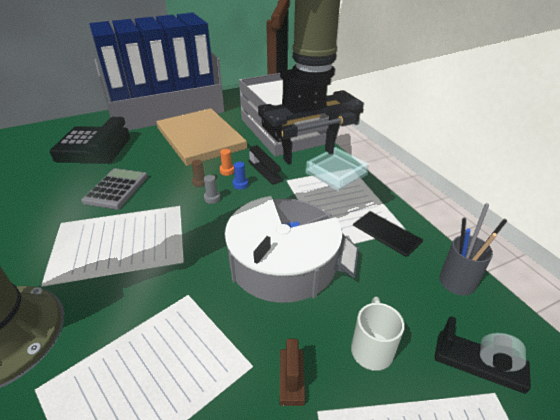

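Candidates shaped like the seal (scene picture): blue (348,310), grey (371,278), orange (380,336), brown (401,303). The wooden one is the brown one at (401,303), which is (198,173) in the side view. I'll check it in a close crop and measure the drum there too.

```bash
cat > h.py <<'E'
from bench import *
import cv2,numpy as np
from scipy.spatial.transform import Rotation as R
def cam(n,s=None):
    c=calibration(n);K=np.array([[c['fx'],0,c['cx']],[0,c['fy'],c['cy']],[0,0,1]])
    if n=='wrist':
        s=s or get_state();T=np.eye(4);T[:3,:3]=R.from_rotvec(s['tool_rot']).as_matrix();T[:3,3]=s['position']
        M=np.linalg.inv(T@c['hand_eye']);rv=R.from_matrix(M[:3,:3]).as_rotvec();tv=M[:3,3]
    else: rv,tv=c['rvec'],c['tvec']
    return K,c['dist_coeffs'],np.array(rv),np.array(tv)
def ray(n,p,z,s=None):
    K,d,rv,tv=cam(n,s);u=cv2.undistortPoints(np.array([[p]],float),K,d)[0,0]
    Rm=R.from_rotvec(rv).as_matrix();o=-Rm.T@tv;v=Rm.T@[u[0],u[1],1]
    return o+v*(z-o[2])/v[2]
def proj(n,P,s=None):
    K,d,rv,tv=cam(n,s);return cv2.projectPoints(np.array(P,float).reshape(-1,3),rv,tv,K,d)[0][:,0]
E
python3 - <<'E'
from h import *
A=cv2.imread('pics/scene0.png');B=cv2.imread('pics/side0.png')
r=lambda i,x,y,w,h:cv2.resize(i[y:y+h,x:x+w],(400,300),interpolation=cv2.INTER_CUBIC)
cv2.imwrite('pics/c1.png',np.vstack([np.hstack([r(A,195,155,140,105),r(A,320,255,120,90)]),np.hstack([r(B,210,185,160,120),r(B,170,140,100,75)])]))
print('seal',ray('scene',(404,294),.07),ray('side',(197,163),.07),ray('scene',(401,313),0.005),ray('side',(199,184),.0))
print('boss',ray('side',(285,229),.093),'fin top',ray('side',(264,241),.122))
print('label',ray('side',(350,259),.048),ray('scene',(215,210),.048))
E
```

```text
seal [0.48534607 0.32160308 0.07      ] [0.48460859 0.32242549 0.07      ] [0.48920415 0.33679996 0.005     ] [0.48117694 0.32367566 0.        ]
boss [ 0.57343426 -0.04955672  0.093     ] fin top [ 0.50766135 -0.0928768   0.122     ]
label [ 0.67753703 -0.14640185  0.048     ] [ 0.68274889 -0.13580903  0.048     ]
```

View pics/c1.png

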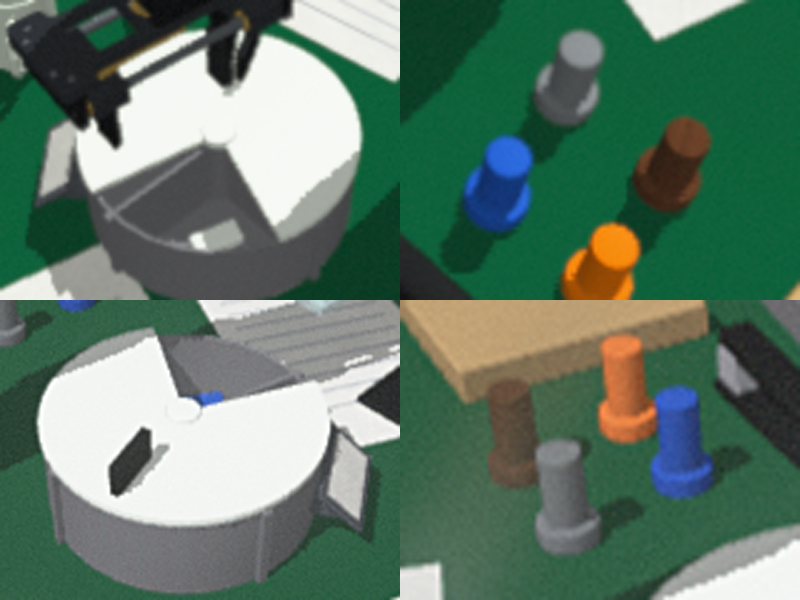

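View pics/wrist0.png

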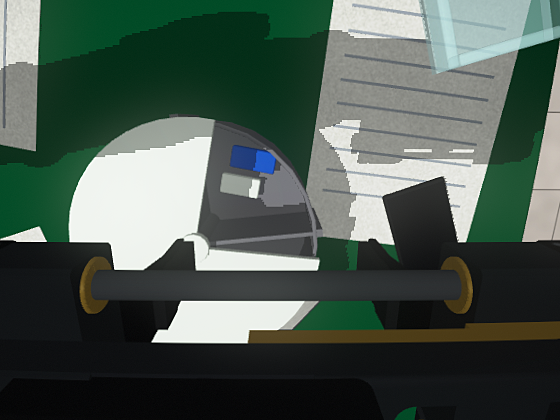

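```bash
python3 - <<'E'
from h import *
from scipy.optimize import least_squares
s={'position':np.array([.649445,-2.7e-5,.2214336]),'tool_rot':np.array([-9.7e-5,1.5727225,1.3e-5])}
def pts(x,y,c,l):
    P=lambda r,a,z:[x+r*np.cos(a),y+r*np.sin(a),z]
    h=np.radians(42)
    return [('side',P(0,0,.093),(283.2,229)),('scene',P(0,0,.093),(271.3,201.2)),('wrist',P(0,0,.093),(196,243)),
    ('side',P(.122,c+h,.09),(271.6,197.4)),('side',P(.122,c-h,.09),(340.8,219.4)),
    ('scene',P(.122,c-h,.09),(225.8,222.2)),('scene',P(.122,c+h,.09),(291.3,239.7)),
    ('wrist',P(.122,c+h,.09),(215,120)),('wrist',P(.122,c-h,.09),(320,260)),
    ('side',P(.060,c+np.pi,.122),(269.2,237)),('side',P(.112,c+np.pi,.122),(254.8,251.8)),
    ('side',P(.141,l,.048),(349.6,256)),('scene',P(.141,l,.048),(215.3,211))]
f=lambda p:np.array([proj(n,P,s)[0]-np.array(u) for n,P,u in pts(*p)]).ravel()
r=least_squares(f,[.573,-.05,.5,-.7],loss='soft_l1');print(r.x,np.degrees(r.x[2:]));print(r.fun.reshape(-1,2).round(1))
E
```

```text
[ 0.57225117 -0.04707406  0.62575711 -0.67708676] [ 35.8532413  -38.79421355]
[[ 0.8 -0.6]
 [-0.9 -1.1]
 [-1.9  5.6]
 [ 0.2 -1.6]
 [-4.3 -2. ]
 [-0.1 -0.9]
 [ 0.7 -1.4]
 [ 0.7 -0.7]
 [ 0.2  0.1]
 [ 0.2 -1.8]
 [ 0.4  0. ]
 [-0.6 -1.1]
 [-0.  -1. ]]
```

Emit:
{"op": "play_rows", "data": {
  "targets": [
    {"claw": 0,"linear": [0,-0.5,-0.75],"rotation": [0,0,0]},
    {"claw": 0,"linear": [0,-0.5,-0.75],"rotation": [0,0,0]},
    {"claw": 0,"linear": [0,-0.5,-0.75],"rotation": [0,0,0]},
    {"claw": 0,"linear": [0,-0.5,-0.75],"rotation": [0,0,0]},
    {"claw": 0,"linear": [0,-0.5,-0.75],"rotation": [0,0,0]},
    {"claw": 0,"linear": [0,-0.5,-0.75],"rotation": [0,0,0]},
    {"claw": 0,"linear": [0,-0.5,-0.75],"rotation": [0,0,0]},
    {"claw": 0,"linear": [0,-0.5,-0.75],"rotation": [0,0,0]},
    {"claw": 0.5,"linear": [0,0,0],"rotation": [0.075,0,0]},
    {"claw": 0.5,"linear": [0,0,0],"rotation": [0.075,0,0]}
  ]
}}

```text
time: 0.98
position: [0.4899, -0.1031, 0.2165]
tool_rot: [0.189, 1.572, -0.187]
ft_force: [-0.4, 0.6, -0.4]
grip_width: 0.92
```

Emit:
{"op": "play_rows", "data": {
  "targets": [
    {"claw": 0.5,"linear": [0.4,0,0],"rotation": [0.075,0,0]},
    {"claw": 0.5,"linear": [0.4,0,0],"rotation": [0.075,0,0]},
    {"claw": 0.5,"linear": [0.4,0,0],"rotation": [0.075,0,0]},
    {"claw": 0.5,"linear": [0.4,0,0],"rotation": [0.075,0,0]},
    {"claw": 0.5,"linear": [0.4,0,0],"rotation": [0.075,0,0]},
    {"claw": 0.5,"linear": [0.4,0,0],"rotation": [0.075,0,0]},
    {"claw": 0.5,"linear": [0,0,0],"rotation": [0,0,0]}
  ]
}}

```text
time: 1.57
position: [0.4874, -0.1045, 0.154]
tool_rot: [0.77, 1.439, -0.774]
ft_force: [-0.2, -0.6, 0.0]
grip_width: 0.514
```

```bash
cat > tgt.py <<'E'
# usage: tgt.py x y z yaw_deg : remaining units in tool axes
import sys
from h import *
s=get_state();M=R.from_rotvec(s['tool_rot']).as_matrix();z=M[:,2];yaw=np.degrees(np.arctan2(z[1],z[0]))
x,y,zz,t=map(float,sys.argv[1:5])
c=np.cos(np.radians(t));q=np.sin(np.radians(t));Rt=np.array([[0,-q,c],[0,c,q],[-1,0,0]])
d=M.T@(np.array([x,y,zz])-s['position'])/.025
print('t',round(s['time'],2),'pos',s['position'].round(4),'yaw',yaw.round(1),'units',d.round(2),'rot',(R.from_matrix(M.T@Rt).as_rotvec()/(np.pi/2)).round(3),'F',s['ft_force'].round(1),'grip',round(s['grip_width'],3),'j7',s['joint_positions'][6].round(2))
E
python3 tgt.py .5007 -.0986 .1 -54; python3 - <<'E'
from h import *
i=get_image('wrist');cv2.imwrite('pics/w1.png',i)
E
```

```text
t 1.57 pos [ 0.4874 -0.1045  0.154 ] yaw -56.7 units [2.15 0.59 0.11] rot [-0.03  -0.004  0.004] F [-0.2 -0.6  0. ] grip 0.514 j7 -0.83
```

View pics/w1.png

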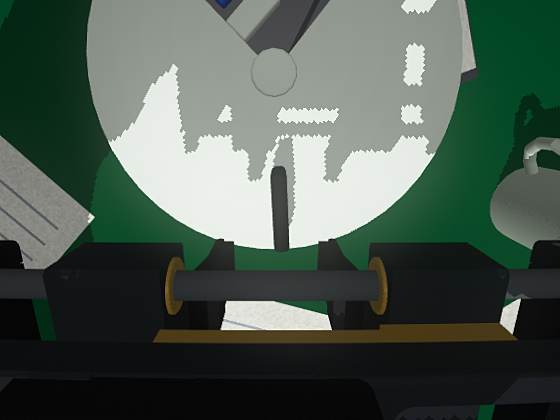

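The fin is between the fingers, with its top running from (279,168) to (281,249). The boss is at (274,73).

```bash
python3 - <<'E'
from h import *
a,b,c=ray('wrist',(279,168),.122),ray('wrist',(281,247),.122),ray('wrist',(274,73),.093)
print(a,b,c,[np.degrees(np.arctan2(*(p-c)[1::-1])) for p in(a,b)],np.linalg.norm((a-c)[:2]),np.linalg.norm((b-c)[:2]))
E
python3 tgt.py .5007 -.0986 .1 -54
```

```text
[ 0.52559077 -0.08169767  0.122     ] [ 0.48416813 -0.11098516  0.122     ] [ 0.57126038 -0.04737142  0.093     ] [np.float64(-143.0707043144276), np.float64(-143.85493902127868)] 0.05713147035734844 0.10785067545165455
t 1.62 pos [ 0.4878 -0.1045  0.1549] yaw -56.4 units [2.19 0.57 0.1 ] rot [-0.026 -0.004  0.004] F [ 0.5 -0.5 -0.5] grip 0.511 j7 -0.82
```

Emit:
{"op": "play_rows", "data": {
  "targets": [
    {"claw": 0.5,"linear": [0.3,0.15,0.02],"rotation": [-0.02,0,0]},
    {"claw": 0.5,"linear": [0.4,0.15,0.02],"rotation": [0,0,0]},
    {"claw": 0.5,"linear": [0.4,0.15,0.02],"rotation": [0,0,0]},
    {"claw": 0.5,"linear": [0.4,0.1,0.02],"rotation": [0,0,0]},
    {"claw": 0.6,"linear": [0.3,0,0],"rotation": [0,0,0]},
    {"claw": 0.75,"linear": [0.2,0,0],"rotation": [0,0,0]},
    {"claw": 0.75,"linear": [0,0,0],"rotation": [0,0,0]},
    {"claw": 0.75,"linear": [0,0,0],"rotation": [0,0,0]}
  ],
  "newtons": 5
}}

```text
time: 2.28
position: [0.5018, -0.0977, 0.1025]
tool_rot: [0.732, 1.45, -0.735]
ft_force: [1.0, 0.1, -0.1]
grip_width: 0.301
```

```bash
python3 tgt.py .5007 -.0986 .1 -54
```

```text
t 2.28 pos [ 0.5018 -0.0977  0.1025] yaw -53.8 units [ 0.1  -0.05  0.  ] rot [ 0.002 -0.003  0.003] F [ 1.   0.1 -0.1] grip 0.301 j7 -0.8
```

Emit:
{"op": "play_rows", "data": {
  "targets": [
    {"claw": 0.8,"linear": [0,0.013,-0.3],"rotation": [0.055,0,0]},
    {"claw": 0.8,"linear": [0,0.013,-0.3],"rotation": [0.055,0,0]},
    {"claw": 0.8,"linear": [0,0.013,-0.3],"rotation": [0.055,0,0]},
    {"claw": 0.8,"linear": [0,0.013,-0.3],"rotation": [0.055,0,0]},
    {"claw": 0.8,"linear": [0,0.013,-0.3],"rotation": [0.055,0,0]},
    {"claw": 0.8,"linear": [0,0.013,-0.3],"rotation": [0.055,0,0]}
  ]
}}

```text
time: 2.78
position: [0.4867, -0.0619, 0.1038]
tool_rot: [1.142, 1.246, -1.151]
ft_force: [1.0, -2.7, -2.1]
grip_width: 0.207
```

```bash
python3 tgt.py .4835 -.047 .1 -90
```

```text
t 2.78 pos [ 0.4867 -0.0619  0.1038] yaw -85.2 units [ 0.15 -0.08 -0.6 ] rot [0.054 0.004 0.001] F [ 1.  -2.7 -2.1] grip 0.207 j7 -1.42
```

Emit:
{"op": "play_rows", "data": {
  "targets": [
    {"claw": 0.8,"linear": [0.03,-0.01,-0.34],"rotation": [0.045,0,0]},
    {"claw": 0.8,"linear": [0.03,-0.01,-0.34],"rotation": [0.045,0,0]},
    {"claw": 0.8,"linear": [0.02,-0.01,-0.34],"rotation": [0.045,0,0]},
    {"claw": 0.8,"linear": [0.02,0,-0.34],"rotation": [0.045,0,0]},
    {"claw": 0.8,"linear": [0.02,0,-0.34],"rotation": [0.05,0,0]},
    {"claw": 0.8,"linear": [0.02,0,-0.34],"rotation": [0.05,0,0]},
    {"claw": 0.8,"linear": [0.02,0,-0.2],"rotation": [0.03,0,0]},
    {"claw": 0.8,"linear": [0,0,0],"rotation": [0,0,0]}
  ]
}}

```text
time: 3.45
position: [0.4932, -0.0114, 0.1039]
tool_rot: [1.513, 0.958, -1.524]
ft_force: [0.5, 0.5, -0.3]
grip_width: 0.2
```

```bash
python3 tgt.py .5029 .008 .1 -128.8
```

```text
t 3.45 pos [ 0.4932 -0.0114  0.1039] yaw -114.9 units [ 0.14  0.02 -0.87] rot [ 0.155  0.007 -0.006] F [ 0.5  0.5 -0.3] grip 0.2 j7 -2.06
```

Emit:
{"op": "play_rows", "data": {
  "targets": [
    {"claw": 0.8,"linear": [0.03,0,-0.34],"rotation": [0.05,0,0]},
    {"claw": 0.8,"linear": [0.03,0,-0.34],"rotation": [0.05,0,0]},
    {"claw": 0.8,"linear": [0,0,-0.3],"rotation": [0.05,0,0]},
    {"claw": 0.8,"linear": [0,0,0],"rotation": [0,0,0]}
  ]
}}

```text
time: 3.78
position: [0.5051, 0.0069, 0.1036]
tool_rot: [1.678, 0.791, -1.688]
ft_force: [-0.1, 0.5, 0.1]
grip_width: 0.202
```

```bash
python3 tgt.py .5029 .008 .1 -128.8; python3 - <<'E'
from h import *
for n in ['side','wrist','scene']: cv2.imwrite(f'pics/{n}2.png',get_image(n))
A=cv2.imread('pics/side2.png')[170:310,200:380];B=cv2.imread('pics/wrist2.png')
cv2.imwrite('pics/c2.png',np.vstack([cv2.resize(A,(386,300)),cv2.resize(B,(386,290))]))
E
```

```text
t 3.78 pos [0.5051 0.0069 0.1036] yaw -128.8 units [ 0.14 -0.1   0.02] rot [ 0.     0.008 -0.008] F [-0.1  0.5  0.1] grip 0.202 j7 -2.34
```

View pics/c2.png

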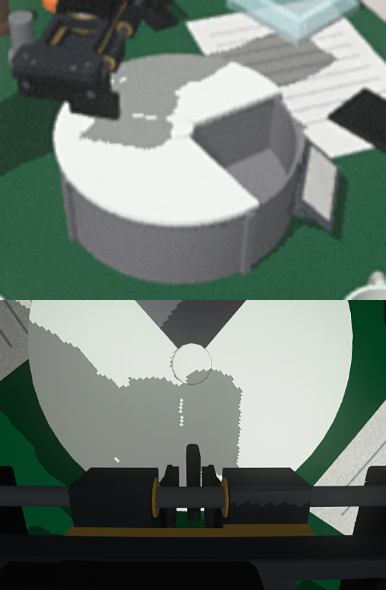

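```bash
python3 - <<'E'
from h import *
c=np.array([.5715,-.0472])
az=lambda p:(np.degrees(np.arctan2(*(p[:2]-c)[::-1])).round(1),np.linalg.norm(p[:2]-c).round(4))
for n,p,z in [('side',(319.9,266.6),.09),('side',(331.5,215.3),.09),('side',(348.8,255.4),.048),('side',(314.3,297),0.0),('wrist',(280,210),.122),('wrist',(278.5,93),.093)]: print(n,p,az(ray(n,p,z)))
E
```

```text
side (319.9, 266.6) (np.float64(-82.4), np.float64(0.1247))
side (331.5, 215.3) (np.float64(-1.0), np.float64(0.1159))
side (348.8, 255.4) (np.float64(-39.2), np.float64(0.1413))
side (314.3, 297) (np.float64(-84.6), np.float64(0.1222))
wrist (280, 210) (np.float64(142.9), np.float64(0.0539))
wrist (278.5, 93) (np.float64(-143.8), np.float64(0.0013))
```

The cover opening is at about -40° and the label at -39°, so they line up. I'll lift clear of the fin and work out the seal's surroundings.

Emit:
{"op": "play_rows", "data": {
  "targets": [
    {"claw": 0.72,"linear": [0,0,0],"rotation": [0,0,0]},
    {"claw": 0.72,"linear": [-0.6,0,0],"rotation": [0,0,0]},
    {"claw": 0.7,"linear": [-1,0,0],"rotation": [0,0,0]},
    {"claw": 0.5,"linear": [-1,0,0],"rotation": [-0.07,0,0]},
    {"claw": 0.3,"linear": [-1,0,0],"rotation": [-0.07,0,0]},
    {"claw": 0.3,"linear": [-1,0,0],"rotation": [-0.07,0,0]},
    {"claw": 0.3,"linear": [-0.5,0,0],"rotation": [-0.07,0,0]}
  ]
}}

```text
time: 4.52
position: [0.4997, 0.0048, 0.232]
tool_rot: [1.344, 1.093, -1.376]
ft_force: [0.1, 0.1, -0.3]
grip_width: 0.518
```

```bash
python3 - <<'E'
from h import *
# tops of neighbours, scene crop 2 offset (320,255) scale 3.333; side crop offset (170,140) scale 4
for n,a,b in [('grey',(581,48),(562-400,452-300)),('blue',(509,154),(678-400,398-300)),('orange',(614,242),(622-400,346-300)),('brown',(690,133),(510-400,390-300))]:
    print(n,ray('scene',(320+(a[0]-400)/3.333,255+a[1]/3.333),.07)[:2].round(3),ray('side',(170+b[0]/4,140+b[1]/4),.07)[:2].round(3))
s=[ray('side',p,.03)[:2].round(3) for p in [(252,150),(283,178)]];print('stapler',s, ray('scene',(313,325),.05)[:2],ray('scene',(350,370),.05)[:2])
E
python3 tgt.py .485 .323 .16 -90
```

```text
grey [0.494 0.239] [0.496 0.235]
blue [0.585 0.267] [0.588 0.265]
orange [0.574 0.35 ] [0.576 0.349]
brown [0.482 0.327] [0.487 0.324]
stapler [array([0.673, 0.39 ]), array([0.693, 0.209])] [0.6802085  0.25174584] [0.68175848 0.36857963]
t 4.52 pos [0.4997 0.0048 0.232 ] yaw -102.0 units [  2.65  -3.22 -12.38] rot [-0.134  0.012  0.004] F [ 0.1  0.1 -0.3] grip 0.518 j7 -1.86
```

Emit:
{"op": "play_rows", "data": {
  "targets": [
    {"claw": 0.1,"linear": [0,-0.3,-1],"rotation": [0,0,0]},
    {"claw": 0.1,"linear": [0,-0.3,-1],"rotation": [0,0,0]},
    {"claw": 0.1,"linear": [0,-0.3,-1],"rotation": [0,0,0]},
    {"claw": 0.1,"linear": [0,-0.3,-1],"rotation": [0,0,0]},
    {"claw": 0.1,"linear": [0,-0.3,-1],"rotation": [0,0,0]},
    {"claw": 0.1,"linear": [0,-0.3,-1],"rotation": [0,0,0]},
    {"claw": 0.1,"linear": [0,-0.3,-1],"rotation": [0,0,0]},
    {"claw": 0.1,"linear": [0,-0.3,-1],"rotation": [0,0,0]},
    {"claw": 0.1,"linear": [0,-0.3,-1],"rotation": [0,0,0]},
    {"claw": 0.1,"linear": [0,-0.3,-1],"rotation": [0,0,0]}
  ]
}}

```text
time: 5.35
position: [0.4812, 0.2629, 0.2351]
tool_rot: [1.352, 1.082, -1.364]
ft_force: [0.2, 1.3, -0.4]
grip_width: 0.9
```

Emit:
{"op": "play_rows", "data": {
  "targets": [
    {"claw": 0.1,"linear": [0,0,0],"rotation": [-0.078,0,0]},
    {"claw": 0.1,"linear": [0,0,0],"rotation": [-0.078,0,0]},
    {"claw": 0.1,"linear": [0,0,0],"rotation": [-0.078,0,0]},
    {"claw": 0.1,"linear": [0,0,0],"rotation": [-0.078,0,0]},
    {"claw": 0.1,"linear": [0,0,0],"rotation": [-0.078,0,0]},
    {"claw": 0.1,"linear": [0,0,0],"rotation": [-0.078,0,0]},
    {"claw": 0.1,"linear": [0,0,0],"rotation": [-0.078,0,0]},
    {"claw": 0.1,"linear": [0,0,0],"rotation": [-0.078,0,0]},
    {"claw": 0.1,"linear": [0,0,0],"rotation": [-0.078,0,0]},
    {"claw": 0.1,"linear": [0,0,0],"rotation": [-0.078,0,0]}
  ]
}}

```text
time: 6.18
position: [0.4779, 0.2687, 0.2348]
tool_rot: [0.401, 1.521, -0.423]
ft_force: [0.0, -0.7, -0.5]
grip_width: 0.901
```

Emit:
{"op": "play_rows", "data": {
  "targets": [
    {"claw": 0.1,"linear": [0,0,0],"rotation": [-0.078,0,0]},
    {"claw": 0.1,"linear": [0,0,0],"rotation": [-0.078,0,0]},
    {"claw": 0.1,"linear": [0,0,0],"rotation": [-0.078,0,0]},
    {"claw": 0.1,"linear": [0,0,0],"rotation": [-0.078,0,0]},
    {"claw": 0.1,"linear": [0,0,0],"rotation": [-0.078,0,0]},
    {"claw": 0.1,"linear": [0,0,0],"rotation": [-0.078,0,0]},
    {"claw": 0.1,"linear": [0,0,0],"rotation": [-0.078,0,0]},
    {"claw": 0.1,"linear": [0,0,0],"rotation": [-0.078,0,0]},
    {"claw": 0.1,"linear": [0,0,0],"rotation": [-0.078,0,0]},
    {"claw": 0.1,"linear": [0,0,0],"rotation": [-0.078,0,0]}
  ]
}}

```text
time: 7.02
position: [0.4785, 0.2635, 0.2351]
tool_rot: [-0.581, 1.495, 0.552]
ft_force: [0.6, 0.1, -0.1]
grip_width: 0.9
```

```bash
python3 tgt.py .485 .324 .13 55
```

```text
t 7.02 pos [0.4785 0.2635 0.2351] yaw 41.5 units [4.16 1.71 1.82] rot [-0.15  -0.005  0.011] F [ 0.6  0.1 -0.1] grip 0.9 j7 0.12
```

Emit:
{"op": "play_rows", "data": {
  "targets": [
    {"claw": 0.1,"linear": [0,0.3,0.3],"rotation": [-0.075,0,0]},
    {"claw": 0.1,"linear": [0,0.3,0.2],"rotation": [-0.075,0,0]},
    {"claw": 0.1,"linear": [0.6,0.3,0.3],"rotation": [0,0,0]},
    {"claw": 0.1,"linear": [0.6,0.3,0.3],"rotation": [0,0,0]},
    {"claw": 0.1,"linear": [0.6,0.3,0.3],"rotation": [0,0,0]},
    {"claw": 0.1,"linear": [0.6,0,0.3],"rotation": [0,0,0]},
    {"claw": 0.1,"linear": [0.4,0,0],"rotation": [0,0,0]},
    {"claw": 0.1,"linear": [0,0,0],"rotation": [0,0,0]}
  ]
}}

```text
time: 7.68
position: [0.4778, 0.3166, 0.1633]
tool_rot: [-0.783, 1.429, 0.75]
ft_force: [-1.1, -0.3, -0.4]
grip_width: 0.901
```

```bash
python3 tgt.py .485 .324 .13 55;python3 - <<'E'
from h import *
cv2.imwrite('pics/w3.png',get_image('wrist'))
print(proj('wrist',[.485,.324,.07]))
E
```

```text
t 7.68 pos [0.4778 0.3166 0.1633] yaw 56.3 units [ 1.33 -0.05  0.41] rot [ 0.015 -0.005  0.012] F [-1.1 -0.3 -0.4] grip 0.901 j7 0.25
[[287.28674715 209.15673455]]
```

View pics/w3.png

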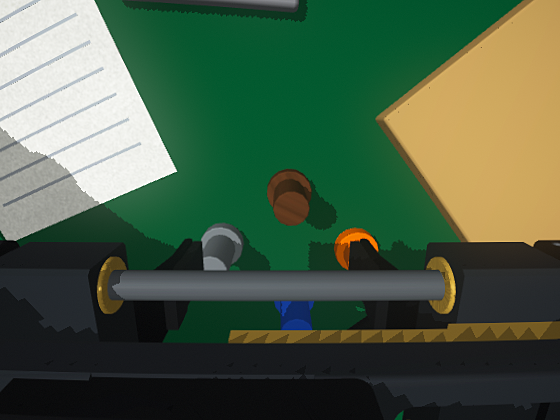

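The brown wooden seal is at (291,208), 4 px from the prediction, and the grey and orange decoys are clear of the fingers' path. Descending.

Emit:
{"op": "play_rows", "data": {
  "targets": [
    {"claw": 0.1,"linear": [0,0,0.3],"rotation": [0,-0.005,0.012]},
    {"claw": 0.1,"linear": [0.3,0,0.2],"rotation": [0,0,0]},
    {"claw": 0.1,"linear": [0.6,0,0],"rotation": [0,0,0]},
    {"claw": 0.1,"linear": [0.6,0,0],"rotation": [0,0,0]},
    {"claw": 0.1,"linear": [0.6,0,0],"rotation": [0,0,0]},
    {"claw": 0.1,"linear": [0.6,0,0],"rotation": [0,0,0]},
    {"claw": 0.1,"linear": [0,0,0],"rotation": [0,0,0]}
  ]
}}

```text
time: 8.32
position: [0.4933, 0.3283, 0.1]
tool_rot: [-0.759, 1.418, 0.762]
ft_force: [-0.3, -0.4, -0.7]
grip_width: 0.898
```

```bash
python3 tgt.py .486 .3257 .034 55
```

```text
t 8.32 pos [0.4933 0.3283 0.1   ] yaw 56.0 units [ 2.63  0.2  -0.29] rot [0.011 0.009 0.003] F [-0.3 -0.4 -0.7] grip 0.898 j7 0.23
```

Emit:
{"op": "play_rows", "data": {
  "targets": [
    {"claw": 0.1,"linear": [0,0.2,-0.3],"rotation": [0,0.009,0.003]},
    {"claw": 0.1,"linear": [0,0,0],"rotation": [0,0,0]},
    {"claw": 0.1,"linear": [0.4,0,0],"rotation": [0,0,0]},
    {"claw": 0.1,"linear": [0.4,0,0],"rotation": [0,0,0]},
    {"claw": 0.1,"linear": [0.4,0,0],"rotation": [0,0,0]},
    {"claw": 0.1,"linear": [0.4,0,0],"rotation": [0,0,0]},
    {"claw": 0.1,"linear": [0,0,0],"rotation": [0,0,0]}
  ]
}}

```text
time: 8.9
position: [0.4875, 0.3258, 0.0604]
tool_rot: [-0.761, 1.428, 0.76]
ft_force: [-0.0, -0.1, -0.8]
grip_width: 0.903
```

```bash
python3 tgt.py .486 .3257 .034 55
```

```text
t 8.9 pos [0.4875 0.3258 0.0604] yaw 55.9 units [ 1.06  0.05 -0.04] rot [0.011 0.003 0.002] F [-0.  -0.1 -0.8] grip 0.903 j7 0.21
```

Emit:
{"op": "play_rows", "data": {
  "targets": [
    {"claw": 0.1,"linear": [0.4,0.04,-0.04],"rotation": [0,0.003,0.002]},
    {"claw": 0.1,"linear": [0.4,0,0],"rotation": [0,0,0]},
    {"claw": 0.1,"linear": [0.25,0,0],"rotation": [0,0,0]},
    {"claw": 0.4,"linear": [0,0,0],"rotation": [0,0,0]},
    {"claw": 0.6,"linear": [0,0,0],"rotation": [0,0,0]},
    {"claw": 0.9,"linear": [0,0,0],"rotation": [0,0,0]},
    {"claw": 0.9,"linear": [0,0,0],"rotation": [0,0,0]},
    {"claw": 0.9,"linear": [0,0,0],"rotation": [0,0,0]},
    {"claw": 0.9,"linear": [0,0,0],"rotation": [0,0,0]}
  ],
  "newtons": 20
}}

```text
time: 9.65
position: [0.4857, 0.3257, 0.0305]
tool_rot: [-0.761, 1.435, 0.762]
ft_force: [-0.1, -0.5, -0.8]
grip_width: 0.535
```

```bash
python3 tgt.py .486 .3257 .2 55
```

```text
t 9.65 pos [0.4857 0.3257 0.0305] yaw 56.0 units [-6.78  0.   -0.  ] rot [ 0.011 -0.001 -0.001] F [-0.1 -0.5 -0.8] grip 0.535 j7 0.19
```

Emit:
{"op": "play_rows", "data": {
  "targets": [
    {"claw": 0.9,"linear": [0,0,0],"rotation": [0,0,0]},
    {"claw": 0.9,"linear": [0,0,0],"rotation": [0,0,0]},
    {"claw": 0.9,"linear": [0,0,0],"rotation": [0,0,0]},
    {"claw": 0.9,"linear": [0,0,0],"rotation": [0,0,0]},
    {"claw": 0.9,"linear": [0,0,0],"rotation": [0,0,0]},
    {"claw": 0.9,"linear": [0,0,0],"rotation": [0,0,0]}
  ]
}}

```text
time: 10.15
position: [0.4862, 0.3258, 0.0314]
tool_rot: [-0.761, 1.434, 0.762]
ft_force: [0.9, 0.2, -1.2]
grip_width: 0.336
```

```bash
python3 tgt.py .486 .3257 .2 55
```

```text
t 10.15 pos [0.4862 0.3258 0.0314] yaw 56.0 units [-6.75  0.01 -0.01] rot [ 0.011 -0.    -0.   ] F [ 0.9  0.2 -1.2] grip 0.336 j7 0.19
```

Gripped: the opening is 29 mm on a 30 mm handle. Lifting it now.

Emit:
{"op": "play_rows", "data": {
  "targets": [
    {"claw": 0.9,"linear": [-0.3,0,0],"rotation": [0,0,0]},
    {"claw": 0.9,"linear": [-0.6,0,0],"rotation": [0,0,0]},
    {"claw": 0.9,"linear": [-0.9,0,0],"rotation": [0,0,0]},
    {"claw": 0.9,"linear": [-0.9,0,0],"rotation": [0,0,0]},
    {"claw": 0.9,"linear": [-0.9,0,0],"rotation": [0,0,0]},
    {"claw": 0.9,"linear": [-0.9,0,0],"rotation": [0,0,0]},
    {"claw": 0.9,"linear": [-0.9,0,0],"rotation": [0,0,0]},
    {"claw": 0.9,"linear": [-0.9,0,0],"rotation": [0,0,0]},
    {"claw": 0.9,"linear": [-0.6,0,0],"rotation": [0,0,0]},
    {"claw": 0.9,"linear": [0,0,0],"rotation": [0,0,0]}
  ]
}}

```text
time: 10.98
position: [0.4835, 0.3247, 0.2128]
tool_rot: [-0.763, 1.44, 0.764]
ft_force: [-0.8, 0.1, -1.0]
grip_width: 0.337
```

```bash
python3 tgt.py .6243 -.09 .2 51
```

```text
t 10.98 pos [0.4835 0.3247 0.2128] yaw 56.1 units [  0.52 -13.94 -10.61] rot [ 0.056 -0.004 -0.002] F [-0.8  0.1 -1. ] grip 0.337 j7 0.26
```

Emit:
{"op": "play_rows", "data": {
  "targets": [
    {"claw": 0.9,"linear": [0,-0.4,-0.3],"rotation": [0.028,0,0]},
    {"claw": 0.9,"linear": [0,-0.75,-0.6],"rotation": [0.028,0,0]},
    {"claw": 0.9,"linear": [0,-0.75,-0.6],"rotation": [0,0,0]},
    {"claw": 0.9,"linear": [0,-0.75,-0.6],"rotation": [0,0,0]},
    {"claw": 0.9,"linear": [0,-0.75,-0.6],"rotation": [0,0,0]},
    {"claw": 0.9,"linear": [0,-0.75,-0.6],"rotation": [0,0,0]},
    {"claw": 0.9,"linear": [0,-0.75,-0.6],"rotation": [0,0,0]},
    {"claw": 0.9,"linear": [0,-0.75,-0.6],"rotation": [0,0,0]},
    {"claw": 0.9,"linear": [0,-0.75,-0.6],"rotation": [0,0,0]},
    {"claw": 0.9,"linear": [0,-0.75,-0.6],"rotation": [0,0,0]}
  ]
}}

```text
time: 11.82
position: [0.527, 0.0884, 0.2009]
tool_rot: [-0.682, 1.485, 0.689]
ft_force: [0.9, 0.3, -1.2]
grip_width: 0.341
```

```bash
python3 tgt.py .6243 -.09 .2 51
```

```text
t 11.82 pos [0.527  0.0884 0.2009] yaw 50.1 units [-0.01 -7.56 -2.98] rot [-0.01  -0.012 -0.009] F [ 0.9  0.3 -1.2] grip 0.341 j7 0.63
```

Emit:
{"op": "play_rows", "data": {
  "targets": [
    {"claw": 0.9,"linear": [-0.1,-0.8,-0.32],"rotation": [-0.01,-0.012,-0.009]},
    {"claw": 0.9,"linear": [-0.1,-0.8,-0.32],"rotation": [0,0,0]},
    {"claw": 0.9,"linear": [0,-0.8,-0.32],"rotation": [0,0,0]},
    {"claw": 0.9,"linear": [0,-0.8,-0.32],"rotation": [0,0,0]},
    {"claw": 0.9,"linear": [0,-0.8,-0.32],"rotation": [0,0,0]},
    {"claw": 0.9,"linear": [0,-0.8,-0.32],"rotation": [0,0,0]},
    {"claw": 0.9,"linear": [0,-0.8,-0.32],"rotation": [0,0,0]},
    {"claw": 0.9,"linear": [0,-0.7,-0.3],"rotation": [0,0,0]},
    {"claw": 0.9,"linear": [0,-0.3,-0.1],"rotation": [0,0,0]},
    {"claw": 0.9,"linear": [0,0,0],"rotation": [0,0,0]}
  ]
}}

```text
time: 12.65
position: [0.6024, -0.0975, 0.1881]
tool_rot: [-0.665, 1.495, 0.672]
ft_force: [-0.2, 0.2, -1.8]
grip_width: 0.338
```

```bash
python3 tgt.py .6243 -.09 .13 51
```

```text
t 12.65 pos [ 0.6024 -0.0975  0.1881] yaw 48.8 units [ 2.3  -0.5   0.86] rot [-0.024 -0.015 -0.01 ] F [-0.2  0.2 -1.8] grip 0.338 j7 0.93
```

Emit:
{"op": "play_rows", "data": {
  "targets": [
    {"claw": 0.9,"linear": [0,-0.25,0.45],"rotation": [-0.024,-0.015,-0.01]},
    {"claw": 0.9,"linear": [0,-0.25,0.4],"rotation": [0,0,0]},
    {"claw": 0.9,"linear": [0.4,0,0],"rotation": [0,0,0]},
    {"claw": 0.9,"linear": [0.5,0,0],"rotation": [0,0,0]},
    {"claw": 0.9,"linear": [0.4,0,0],"rotation": [0,0,0]},
    {"claw": 0.9,"linear": [0.2,0,0],"rotation": [0,0,0]},
    {"claw": 0.9,"linear": [0,0,0],"rotation": [0,0,0]}
  ]
}}

```text
time: 13.23
position: [0.6186, -0.0861, 0.1406]
tool_rot: [-0.688, 1.467, 0.702]
ft_force: [0.2, -0.2, -1.1]
grip_width: 0.337
```

```bash
python3 tgt.py .6243 -.09 .13 51; python3 - <<'E'
from h import *
for n in ['side','scene']: cv2.imwrite(f'pics/{n}4.png',get_image(n))
A=cv2.imread('pics/side4.png')[150:310,200:400];B=cv2.imread('pics/scene4.png')[130:290,170:370]
cv2.imwrite('pics/c4.png',np.hstack([cv2.resize(A,(400,320)),cv2.resize(B,(400,320))]))
E
```

```text
t 13.23 pos [ 0.6186 -0.0861  0.1406] yaw 50.9 units [ 0.42 -0.28  0.02] rot [-0.001 -0.003 -0.008] F [ 0.2 -0.2 -1.1] grip 0.337 j7 0.95
```

View pics/c4.png

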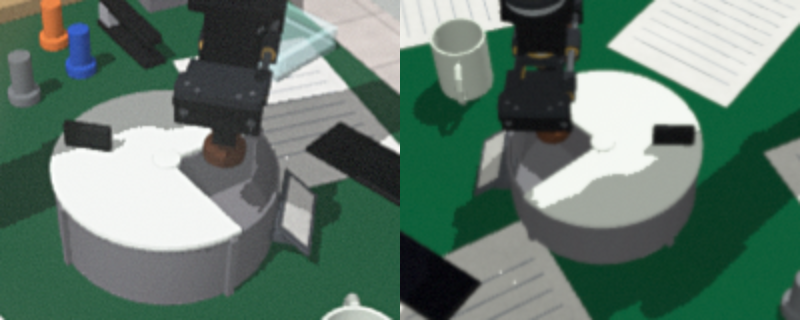

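The seal hangs over the opening, and the cover edge is still in line with the rib. I'll correct by about 7 mm outward and lower it.

Emit:
{"op": "play_rows", "data": {
  "targets": [
    {"claw": 0.9,"linear": [0,-0.28,0.02],"rotation": [0,-0.003,-0.008]},
    {"claw": 0.9,"linear": [0,0,0],"rotation": [0,0,0]},
    {"claw": 0.9,"linear": [0.3,0,0],"rotation": [0,0,0]},
    {"claw": 0.9,"linear": [0.4,0,0],"rotation": [0,0,0]},
    {"claw": 0.9,"linear": [0.4,0,0],"rotation": [0,0,0]},
    {"claw": 0.9,"linear": [0.4,0,0],"rotation": [0,0,0]},
    {"claw": 0.9,"linear": [0.4,0,0],"rotation": [0,0,0]},
    {"claw": 0.9,"linear": [0.4,0,0],"rotation": [0,0,0]},
    {"claw": 0.9,"linear": [0,0,0],"rotation": [0,0,0]}
  ]
}}

```text
time: 14.08
position: [0.6271, -0.0917, 0.0803]
tool_rot: [-0.696, 1.452, 0.688]
ft_force: [-1.2, 0.5, -1.8]
grip_width: 0.339
```

```bash
python3 tgt.py .6243 -.09 .0393 51
```

```text
t 14.08 pos [ 0.6271 -0.0917  0.0803] yaw 50.9 units [ 1.64  0.14 -0.02] rot [-0.002  0.002  0.004] F [-1.2  0.5 -1.8] grip 0.339 j7 0.94
```

Emit:
{"op": "play_rows", "data": {
  "targets": [
    {"claw": 0.9,"linear": [0.3,0.1,0],"rotation": [0,0.002,0.004]},
    {"claw": 0.9,"linear": [0.4,0,0],"rotation": [0,0,0]},
    {"claw": 0.9,"linear": [0.4,0,0],"rotation": [0,0,0]},
    {"claw": 0.2,"linear": [0.2,0,0],"rotation": [0,0,0]},
    {"claw": 0.9,"linear": [0,0,0],"rotation": [0,0,0]}
  ]
}}

```text
time: 14.5
position: [0.625, -0.0896, 0.0437]
tool_rot: [-0.693, 1.458, 0.694]
ft_force: [-0.8, 0.5, -0.8]
grip_width: 0.368
```

```bash
python3 tgt.py .6243 -.09 .0393 51
```

```text
t 14.5 pos [ 0.625  -0.0896  0.0437] yaw 50.9 units [ 0.17  0.01 -0.03] rot [-0.001 -0.001 -0.001] F [-0.8  0.5 -0.8] grip 0.368 j7 0.93
```

I mistyped the claw in one row (0.2 instead of 0.9), so the grip opened briefly a few mm above the floor. I'll re-close and check before I release.

Emit:
{"op": "play_rows", "data": {
  "targets": [
    {"claw": 0.9,"linear": [0,0,0],"rotation": [0,0,0]},
    {"claw": 0.9,"linear": [0,0,0],"rotation": [0,0,0]},
    {"claw": 0.9,"linear": [0.1,0,0],"rotation": [0,0,0]},
    {"claw": 0.9,"linear": [0.1,0,0],"rotation": [0,0,0]},
    {"claw": 0.9,"linear": [0,0,0],"rotation": [0,0,0]}
  ]
}}

```text
time: 14.92
position: [0.6263, -0.0896, 0.0447]
tool_rot: [-0.694, 1.457, 0.692]
ft_force: [-0.0, -0.6, -2.0]
grip_width: 0.337
```

```bash
python3 tgt.py .6243 -.09 .0393 51
```

```text
t 14.92 pos [ 0.6263 -0.0896  0.0447] yaw 50.9 units [ 0.22  0.05 -0.06] rot [-0.001 -0.     0.001] F [-0.  -0.6 -2. ] grip 0.337 j7 0.93
```

Emit:
{"op": "play_rows", "data": {
  "targets": [
    {"claw": 0.9,"linear": [0.2,0,0],"rotation": [0,0,0]},
    {"claw": 0.9,"linear": [0,0,0],"rotation": [0,0,0]}
  ]
}}

```text
time: 15.08
position: [0.6288, -0.0901, 0.0439]
tool_rot: [-0.697, 1.452, 0.689]
ft_force: [0.1, -0.2, -1.7]
grip_width: 0.342
```

Emit:
{"op": "play_rows", "data": {
  "targets": [
    {"claw": 0.9,"linear": [0.15,0,0],"rotation": [0,0,0]},
    {"claw": 0.9,"linear": [0,0,0],"rotation": [0,0,0]}
  ]
}}

```text
time: 15.25
position: [0.631, -0.0904, 0.0431]
tool_rot: [-0.698, 1.448, 0.686]
ft_force: [0.1, 0.2, -1.6]
grip_width: 0.337
```

```bash
python3 tgt.py .6243 -.09 .0393 51; python3 - <<'E'
from h import *
s=get_state();print(s['joint_positions'].round(3),s['qd'].round(3),s['ft_force'],s['torque'])
print(R.from_rotvec(s['tool_rot']).as_matrix()[:,0])
for n in ['side','scene']: cv2.imwrite(f'pics/{n}5.png',get_image(n))
A=cv2.imread('pics/side5.png')[150:310,200:400];B=cv2.imread('pics/scene5.png')[130:290,170:370]
cv2.imwrite('pics/c5.png',np.hstack([cv2.resize(A,(400,320)),cv2.resize(B,(400,320))]))
E
```

```text
t 15.25 pos [ 0.631  -0.0904  0.0431] yaw 50.9 units [ 0.15  0.22 -0.16] rot [-0.001  0.003  0.007] F [ 0.1  0.2 -1.6] grip 0.337 j7 0.93
[ 0.224  0.431 -0.154  1.682  0.078  1.023  0.931] [-0.001 -0.011  0.002 -0.01  -0.    -0.009  0.   ] [ 0.13403034  0.20090745 -1.55315728] [ 0.08476888 -0.00537893  0.01472301]
[ 0.01175534 -0.00303058 -0.99992631]
```

View pics/c5.png

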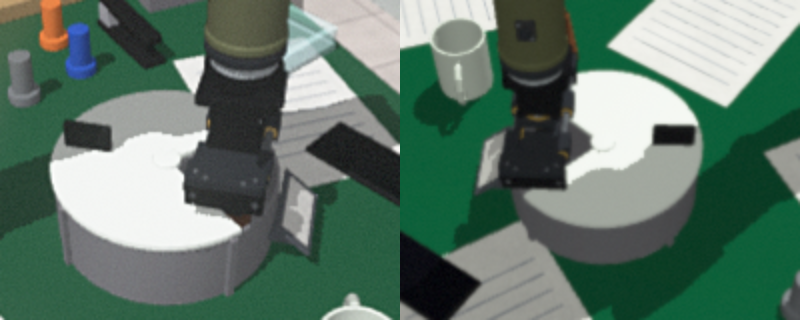

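Emit:
{"op": "play_rows", "data": {
  "targets": [
    {"claw": 0.9,"linear": [0.1,0.22,-0.16],"rotation": [0,0.003,0.007]},
    {"claw": 0.9,"linear": [0.15,0,0],"rotation": [0,0,0]},
    {"claw": 0.9,"linear": [0.05,0,0],"rotation": [0,0,0]}
  ]
}}

```text
time: 15.6
position: [0.63, -0.0904, 0.0424]
tool_rot: [-0.697, 1.446, 0.687]
ft_force: [-0.6, -0.5, -1.0]
grip_width: 0.335
```

```bash
python3 tgt.py .6243 -.09 .0393 51;  python3 - <<'E'
from h import *
s=get_state();print(s['joint_positions'].round(3),s['torque'],s['joint_torque'])
E
```

```text
t 15.6 pos [ 0.63   -0.0904  0.0424] yaw 50.9 units [ 0.12  0.19 -0.13] rot [-0.001  0.004  0.007] F [-0.6 -0.5 -1. ] grip 0.335 j7 0.93
[ 0.226  0.429 -0.155  1.685  0.075  1.02   0.934] [0.12059501 0.081002   0.00736015] [ 1.17546776e-01 -5.10032022e+01 -1.52352422e+00 -2.83016771e+01
  8.85616802e-02 -2.88965385e-01  5.06639291e-03]
```

Emit:
{"op": "play_rows", "data": {
  "targets": [
    {"claw": 0.9,"linear": [-0.4,0,0],"rotation": [0,0,0]},
    {"claw": 0.9,"linear": [0,0,0],"rotation": [0,0,0]}
  ]
}}

```text
time: 15.77
position: [0.6294, -0.0904, 0.0523]
tool_rot: [-0.697, 1.447, 0.688]
ft_force: [1.0, -0.9, -0.5]
grip_width: 0.339
```

```bash
python3 tgt.py .6243 -.09 .0393 51;  python3 - <<'E'
from h import *
s=get_state();print(s['joint_positions'].round(3),s['torque'],s['joint_torque'])
E
```

```text
t 15.77 pos [ 0.6294 -0.0904  0.0523] yaw 50.9 units [ 0.52  0.17 -0.12] rot [-0.001  0.004  0.006] F [ 1.  -0.9 -0.5] grip 0.339 j7 0.94
[ 0.227  0.418 -0.156  1.679  0.073  1.039  0.936] [ 0.00780477 -0.11589597  0.01446815] [ 1.09220298e-01 -4.89811099e+01 -1.46619178e+00 -2.60034066e+01
 -2.30027712e-02  5.25159203e-01  1.35596693e-02]
```

Emit:
{"op": "play_rows", "data": {
  "targets": [
    {"claw": 0.9,"linear": [0,0.17,-0.12],"rotation": [0,0.004,0.006]},
    {"claw": 0.9,"linear": [0,0,0],"rotation": [0,0,0]}
  ]
}}

```text
time: 15.93
position: [0.6231, -0.09, 0.0513]
tool_rot: [-0.692, 1.459, 0.695]
ft_force: [-0.4, -0.4, -2.1]
grip_width: 0.339
```

```bash
python3 tgt.py .6243 -.09 .0393 51;  python3 - <<'E'
from h import *
s=get_state();print(s['torque'],s['joint_torque'])
E
```

```text
t 15.93 pos [ 0.6231 -0.09    0.0513] yaw 50.9 units [ 0.48 -0.04  0.03] rot [-0.001 -0.001 -0.001] F [-0.4 -0.4 -2.1] grip 0.339 j7 0.94
[ 0.07438577 -0.06232588  0.02237095] [-4.84126818e-02 -5.12895191e+01 -1.67853154e+00 -2.83007723e+01
 -1.99545053e-02  1.74386362e-01  5.69702810e-03]
```

Emit:
{"op": "play_rows", "data": {
  "targets": [
    {"claw": 0.9,"linear": [0.3,0,0],"rotation": [0,0,0]},
    {"claw": 0.9,"linear": [0,0,0],"rotation": [0,0,0]}
  ]
}}

```text
time: 16.1
position: [0.6229, -0.0898, 0.0427]
tool_rot: [-0.692, 1.459, 0.695]
ft_force: [-0.4, -0.0, -1.6]
grip_width: 0.343
```

```bash
python3 tgt.py .6243 -.09 .0393 51;  python3 - <<'E'
from h import *
s=get_state();print(s['torque'],s['joint_torque'])
E
```

```text
t 16.1 pos [ 0.6229 -0.0898  0.0427] yaw 50.9 units [ 0.14 -0.05  0.03] rot [-0.001 -0.    -0.002] F [-0.4 -0.  -1.6] grip 0.343 j7 0.94
[ 0.0388323  -0.05850506 -0.00219757] [ 1.68561498e-01 -5.15466893e+01 -1.50795110e+00 -2.81003380e+01
  2.16978922e-02  1.61895849e-02 -5.11781807e-03]
```

Emit:
{"op": "play_rows", "data": {
  "targets": [
    {"claw": 0.9,"linear": [0.15,0,0],"rotation": [0,0,0]}
  ]
}}

```text
time: 16.18
position: [0.6232, -0.0901, 0.041]
tool_rot: [-0.692, 1.459, 0.694]
ft_force: [-6.9, -0.3, 30.9]
grip_width: 0.34
```

Emit:
{"op": "play_rows", "data": {
  "targets": [
    {"claw": 0.9,"linear": [0.15,0,0],"rotation": [0,0,0]}
  ]
}}

```text
time: 16.27
position: [0.6235, -0.0903, 0.0407]
tool_rot: [-0.693, 1.46, 0.694]
ft_force: [-11.4, 0.9, 30.7]
grip_width: 0.338
```

Emit:
{"op": "play_rows", "data": {
  "targets": [
    {"claw": 0.9,"linear": [0,0,0],"rotation": [0,0,0]}
  ]
}}

```text
time: 16.35
position: [0.6238, -0.0903, 0.0419]
tool_rot: [-0.693, 1.459, 0.694]
ft_force: [0.6, -0.2, -1.5]
grip_width: 0.337
```

Pressing gave about 31 N at TCP z = 41 mm, so the seal is on the floor. Opening only partly to release it, then rising straight up.

Emit:
{"op": "play_rows", "data": {
  "targets": [
    {"claw": 0.6,"linear": [0,0,0],"rotation": [0,0,0]},
    {"claw": 0.5,"linear": [0,0,0],"rotation": [0,0,0]},
    {"claw": 0.5,"linear": [0,0,0],"rotation": [0,0,0]},
    {"claw": 0.5,"linear": [0,0,0],"rotation": [0,0,0]}
  ]
}}

```text
time: 16.68
position: [0.6241, -0.0904, 0.0412]
tool_rot: [-0.693, 1.459, 0.693]
ft_force: [0.0, 0.4, -0.0]
grip_width: 0.482
```

Emit:
{"op": "play_rows", "data": {
  "targets": [
    {"claw": 0.5,"linear": [-0.3,0,0],"rotation": [0,0,0]},
    {"claw": 0.5,"linear": [-0.6,0,0],"rotation": [0,0,0]},
    {"claw": 0.5,"linear": [-0.8,0,0],"rotation": [0,0,0]},
    {"claw": 0.5,"linear": [-0.8,0,0],"rotation": [0,0,0]},
    {"claw": 0.5,"linear": [-0.8,0,0],"rotation": [0,0,0]},
    {"claw": 0.5,"linear": [-0.8,0,0],"rotation": [0,0,0]},
    {"claw": 0.5,"linear": [-0.8,0,0],"rotation": [0,0,0]},
    {"claw": 0.5,"linear": [-0.8,0.5,0],"rotation": [0,0,0]},
    {"claw": 0.5,"linear": [-0.8,0.5,0],"rotation": [0,0,0]},
    {"claw": 0.5,"linear": [0,0,0],"rotation": [0,0,0]}
  ]
}}

```text
time: 17.52
position: [0.6022, -0.0743, 0.2095]
tool_rot: [-0.689, 1.466, 0.697]
ft_force: [0.8, -0.3, 1.5]
grip_width: 0.498
```

```bash
python3 tgt.py .6243 -.09 .2 51; python3 - <<'E'
from h import *
for n in ['side','scene','wrist']: cv2.imwrite(f'pics/{n}6.png',get_image(n))
A=cv2.imread('pics/side6.png')[170:310,200:375];B=cv2.imread('pics/scene6.png')[130:290,170:370];C=cv2.imread('pics/wrist6.png')
cv2.imwrite('pics/c6.png',np.vstack([np.hstack([cv2.resize(A,(400,320)),cv2.resize(B,(400,320))]),np.hstack([cv2.resize(C,(373,280)),cv2.resize(cv2.imread('pics/side6.png'),(373,280)),np.zeros((280,54,3),np.uint8)])]))
E
```

```text
t 17.52 pos [ 0.6022 -0.0743  0.2095] yaw 50.8 units [ 0.37 -1.09  0.07] rot [-0.002 -0.003 -0.005] F [ 0.8 -0.3  1.5] grip 0.498 j7 0.93
```

View pics/c6.png

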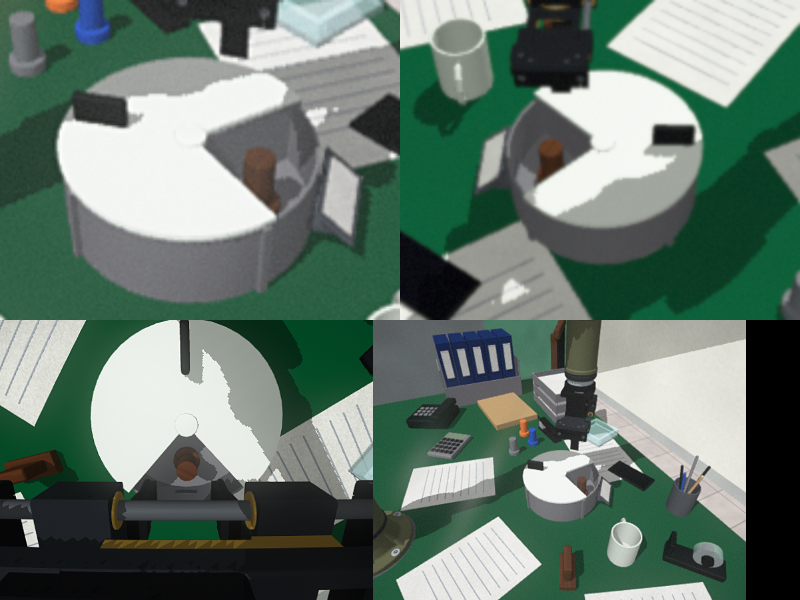

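The seal stands upright near the middle of the opening, and the bystanders are where they were. One numeric check of the angle and seal position before handing in.

```bash
python3 - <<'E'
from h import *
c=np.array([.5715,-.0472])
az=lambda p:(p[:2].round(4),np.degrees(np.arctan2(*(p[:2]-c)[::-1])).round(1),np.linalg.norm(p[:2]-c).round(4))
for n,p,z in [('fin wrist',(277.7,76),.122),('fin out',(277,0),.122),('boss',(279,157),.093),('seal top',(280,222),.078),('rimL side',(320.3,263.6),.09),('seal side',(200+260/2.286,170+155/2.286),.078),('seal scene',(170+550/2,130+145/2),.078)][:]:
    cam_='wrist' if n in('fin wrist','fin out','boss','seal top') else n.split()[1]
    if n=='seal scene': p=(170+150/2,130+145/2)
    print(n,az(ray(cam_,p,z)))
close_job()
E
```

```text
fin wrist (array([ 0.5228, -0.0103]), np.float64(142.9), np.float64(0.0611))
fin out (array([0.4846, 0.0201]), np.float64(142.2), np.float64(0.1099))
boss (array([ 0.5698, -0.0473]), np.float64(-176.2), np.float64(0.0017))
seal top (array([ 0.6178, -0.0851]), np.float64(-39.3), np.float64(0.0598))
rimL side (array([ 0.5926, -0.1644]), np.float64(-79.8), np.float64(0.1191))
seal side (array([ 0.6234, -0.0851]), np.float64(-36.1), np.float64(0.0642))
seal scene (array([ 0.6201, -0.0889]), np.float64(-40.6), np.float64(0.064))
the job is handed in; nothing more can be done
```

I turned the cover about 74° clockwise by its fin, then lowered the brown wooden seal through the opening onto the labelled compartment's floor. I released it there, raised the arm clear, and handed the job in at about 17.7 s. `close_job` gave no verdict.

**Last checks:**
- **Cover:** the opening's middle is at about -37.5° by the fin and the cover's edge. The label is at about -39°, so they agree to roughly 2°, about 2 mm at the opening's middle against the 12 mm allowed. Right after the push, one side-view reading had put the opening at about -42° instead. That is still well inside the limit.
- **Seal:** it stands upright in the last picture. The three cameras put it within about 10 mm of the compartment's middle, against 45 mm allowed.
- **Other things:** the block stamp, mug and stapler look unmoved by eye; I did not measure them again.

**What went wrong on the way:**
- **Claw slip:** I mistyped one claw value while lowering, so the grip loosened for a moment a few mm above the floor. The seal slipped about 2 mm in the fingers before I closed them again.
- **Contact force:** the first presses near the floor moved the arm hardly at all and were hard to read. I lifted the seal 10 mm and lowered it again to confirm contact. That showed a brief 31 N on the wrist, well under its 120 N limit.

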